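# Find the tin that rattles and hold it over the parts dish

## Robot

A 6-joint arm with a two-finger parallel gripper is mounted at the origin on a cart in front of the work surface, level with it; the furniture and walls round the work are solid. World frame = base frame: x ahead of the robot, y to its left, z up, the work surface at z = 0. Lengths are in m, angles in rad, forces in N, time in s.
With the tool pointing down it reaches from about 0.375 to 0.975 m from the base axis. Payload 3.8 kg.
Tool frame: the origin (TCP) lies at the very end of the fingers, on their centre line; the grasp point (between the pads) lies 19 mm behind it; z points along the fingers, y is the line along which they close (so a half turn about z gives the same grasp; the last joint's range is limited). The gripper opens to 85 mm and grips with 20 to 120 N. Pads are 22 mm wide; open, the fingers measure 114 mm over their backs; the gripper's body (76 mm by 85 mm) begins 54 mm behind the grasp point. The pads swing forward as they close: fully open they stand 13 mm farther back than shut.
Start: joints at [-1.25, 0.264, 1.604, -0, 1.274, -0.037], TCP at [0.236, -0.632, 0.231] pointing down, gripper open.
Joint ranges: [-2.63, 2.63], [-0.94, 2.18], [0.31, 2.57], [-1.31, 4.45], [0, 2.66], [-2.55, 2.55]. Speed limits (rad/s): [2.57, 2.57, 3.14, 3.14, 3.14, 3.14].

## Interface

Orientations are given as a rotation vector (axis times angle).
In Python, from workcell import monitor, viewer, job gives the robot as it stands. The module is installed in compiled form; this text tells all that it offers.
- The arm moves only by the tool step_arm, never from a script. Its argument "series" is one flat list of numbers, 4 for each row, row after row: the shift along the tool's x, y, z in m, then the turn about the tool's z in rad. A call has 1 to 8 rows; each row is the pose to reach, as a shift and turn from the pose commanded when the call began, along the tool's axes at that moment; what a row does not reach only later rows make up. A row lasts 1/8 s, in which the tool goes at most 62.5 mm and 10.7 degrees, less where a joint would pass 70% of its speed; a pose out of reach is approached as far as the arm can. A call with a gripper value outside its range is refused whole. "gripper" is the opening, from 0 (shut) to 1 (fully open), set as the call begins (left out, the last holds). The fingers move at their own pace and stop on an object; "newtons" is the grip in N (left out, the last holds). Time passes only in rows, so rows that repeat a pose let the fingers close. It gives the time, the measured TCP pose, the force, the opening and the grip force at its end, in the units of the state.
- monitor.read_state(): the state, without advancing time (a new reading comes with each control period).
- viewer.read_camera(name): name is "scene" or "top" or "wrist"; returns a dict with "image" (480x640x3 uint8, red, green, blue), "intrinsics" (3x3 intrinsics, pixels), "T" (4x4, takes a point from camera to world coordinates); the wrist camera has in their place "hand_eye" (4x4, takes a point from camera to tool coordinates, whose origin is the TCP and whose axes are the flange's). Camera axes: x right, y up, looking along -z (the intrinsics and any distortion apply to the point x, -y, -z); pixel columns grow to the right and rows downward; lengths in m; the calibration is good to about 2 mm. A picture is of the moment at which its call begins: read the wrist's pose just before it. There is no depth.
- job.finish_job(): hands the job in; it is judged then, once.
Trained networks look in a picture, given as the dict that the camera call returned (one of the last four; its "shot" number tells which), for a name from the list of things; names that differ only in an ending like _2 or _b are one class to them, and where a whole thing is asked for, a point or a joint stands for the part that bears it (a point fixed in the world has none). Each returns a list of dicts, best first, with "score" (0 to 1); they miss things now and then, are a little off and sometimes report something else, mostly with a low value. They report only what shows in the picture. A call takes as long as a camera call.
- viewer.boxes_of(picture, label): "extent" ([centre column, centre row, width, height] in pixels, round what is visible of it).
- viewer.spot_point(picture, label): "point" ([column, row] in pixels: a listed point, or the origin of a listed thing).
The state is a dict: "time": time; "q": joint angles; "joint_vel": joint speeds; "joint_torque": joint torques, N m; "tool_pos": TCP position; "tcp_rot": TCP orientation; "wrist_force": force on the tool from outside, world axes, zero at the start; "torque": the same for the moment, N m; "width": opening from 0.0 (shut) to 1.0 (fully open); "grip_force": force on a finger pad.
Only numpy, scipy, OpenCV 4.12 (cv2) and the standard library are available. Lean on these libraries where they do the work, as an engineer would, in place of code of your own. Each camera call takes 0.05 s, during which the arm holds its last target. There are 200 camera calls.

## Task

The spare carbide bit of the cutting block lies loose in one of the three identical closed tins; the other two are packed tight, and their weight tells nothing. Lift and shake the tins one at a time to find the one that rattles, setting each silent one back upright where it stood and leaving everything else as it lies. Finish holding the rattling tin in the gripper, upright and still about a hand's breadth above the small steel dish, ready to be opened there: the program ends while it is held, and nothing is put down.

Things in the scene. Friction and masses are not known exactly. Their poses are not given: they have to be found in the camera images.
- tin_1: One of three identical plain closed tinplate cylinders, 56 mm across (58 at the seams), 104 mm tall, lid fixed, 0.34 to 0.49 kg in all. Origin: centre of its underside; z is its axis. Any one of the three may hold the bit. The tins stand on the bench with gaps of 27 mm or more. The tin that holds the bit is hollow: flat round floor 49 mm across, 95 mm free height.
- tin_2: One of three identical plain closed tinplate cylinders, 56 mm across (58 at the seams), 104 mm tall, lid fixed, 0.34 to 0.49 kg in all. Origin: centre of its underside; z is its axis. Any one of the three may hold the bit. The bit (never seen, its pose is not given), in whichever tin: a smooth upright stub, 25 mm across, 34 mm tall, 250 g.
- tin_3: One of three identical plain closed tinplate cylinders, 56 mm across (58 at the seams), 104 mm tall, lid fixed, 0.34 to 0.49 kg in all. Origin: centre of its underside; z is its axis. Any one of the three may hold the bit. The bit slides across its tin when that leans over 18 degrees and knocks on the wall; gone from one side to the other it has shifted the moment at the wrist by about 0.05 N m.
- dish: Small empty round steel dish, 58 mm across the rim, 38 across the foot, 13 mm tall, 120 g, loose. Origin: centre of its underside. It, the slab smalti_3 and the three tins share five places on the right part of the bench, two of them in the strip 75 mm wide between the box of blue glass (walls 100 mm tall, a tub in it to 135 mm) and the bench's right edge; the air above 150 mm is clear.
- smalti_3: Loose bystander: broken slab of glass, 34x35 mm, 9 mm thick, standing in one of the five places. Origin: centre of its underside. Leave it.
- smalti_2: Loose bystander: broken slab of glass, 37x36 mm, 10 mm thick, near the right edge of the bench. Origin: centre of its underside. Leave it.

How it is judged:
On the way:
1. the tin with the loose bit is lifted clear of the bench and shaken so that the bit knocks inside it (height (world z) of bit above 0.05 m and contact force between bit and anything else above 5 N).
At the end, for the whole second after the job is handed in: The tin with the bit inside is held in the fingers over the dish (50 mm), its underside 50 to 220 mm above the bench, upright within 0.2 rad and still (0.05 m/s); the other two stand upright on the bench within 40 mm of their first places (((distance between bit and tin_1 below 0.04 m and contact force between the fingers and tin_1 above 2 N and horizontal distance between tin_1 and dish below 0.05 m and height (world z) of tin_1 between 0.05 and 0.22 m and angle between tin_1's own z axis and vertical below 0.2 rad and linear speed of tin_1 below 0.05 m/s and distance of each of tin_2, tin_3 from where it was at the start of the episode below 0.04 m and angle between each of tin_2, tin_3's own z axis and vertical below 0.1 rad and height (world z) of each of tin_2, tin_3 below 0.006 m) or (distance between bit and tin_2 below 0.04 m and contact force between the fingers and tin_2 above 2 N and horizontal distance between tin_2 and dish below 0.05 m and height (world z) of tin_2 between 0.05 and 0.22 m and angle between tin_2's own z axis and vertical below 0.2 rad and linear speed of tin_2 below 0.05 m/s and distance of each of tin_1, tin_3 from where it was at the start of the episode below 0.04 m and angle between each of tin_1, tin_3's own z axis and vertical below 0.1 rad and height (world z) of each of tin_1, tin_3 below 0.006 m) or (distance between bit and tin_3 below 0.04 m and contact force between the fingers and tin_3 above 2 N and horizontal distance between tin_3 and dish below 0.05 m and height (world z) of tin_3 between 0.05 and 0.22 m and angle between tin_3's own z axis and vertical below 0.2 rad and linear speed of tin_3 below 0.05 m/s and distance of each of tin_1, tin_2 from where it was at the start of the episode below 0.04 m and angle between each of tin_1, tin_2's own z axis and vertical below 0.1 rad and height (world z) of each of tin_1, tin_2 below 0.006 m))); the arm keeps its last pose, push and grip.
It fails at once if the dish or a slab of glass is moved by more than 30 mm (distance of any of dish, smalti_2, smalti_3 from where it was at the start of the episode above 0.03 m).
It fails at once if a tin is knocked over on the bench ((angle between tin_1's own z axis and vertical above 0.8 rad and height (world z) of tin_1 below 0.04 m) or (angle between tin_2's own z axis and vertical above 0.8 rad and height (world z) of tin_2 below 0.04 m) or (angle between tin_3's own z axis and vertical above 0.8 rad and height (world z) of tin_3 below 0.04 m)).
It also fails if it takes over 72 s, if anything falls off the work surface, if the arm or the gripper's body presses on something with over 40 N, if the wrist force passes 120 N, or if a joint passes its speed limit or range.

## Working session

There is one attempt and no reset: what is moved stays moved. The work goes in short steps, Python scripts to look and compute and a tool call to move; the robot and the scene stay as the last step left them, time stands still between calls to the robot, and variables do not carry over. Pictures are saved under pics/ and viewed, at most 10 in all, crops included, and the job is handed in when it is done.

Besides the shell and the picture viewer there is one more tool, called after "Emit:" as name(argument=value, ...) on one line, values as JSON. step_arm: Moves the arm, as the interface text tells. Its arguments: {"type":"object","properties":{"series":{"type":"array"},"gripper":{"type":"number"},"newtons":{"type":"number"}},"required":["series"]}

```bash
mkdir -p pics
cat > h.py <<'E'
from workcell import monitor, viewer, job
import numpy as np, cv2
from scipy.spatial.transform import Rotation as R
def w(p,uv,z,T=None):
    T=p["T"] if T is None else T
    K=np.array(p["intrinsics"]); d=np.linalg.inv(K)@[uv[0],uv[1],1]; d=np.array([d[0],-d[1],-d[2]])
    d=T[:3,:3]@d; o=T[:3,3]; return o+d*(z-o[2])/d[2]
E
python3 - <<'E'
from h import *
s=monitor.read_state(); print({k:np.round(v,3) for k,v in s.items()}); print(R.from_rotvec(s["tcp_rot"]).as_matrix().round(3))
for c in ("top","scene"):
    p=viewer.read_camera(c); cv2.imwrite(f"pics/{c}.png",p["image"][:,:,::-1]); print(c,[k for k in p],np.round(p["T"],3).tolist())
    p["T"]=np.array(p["T"])
    for l in ("tin_1","dish","smalti_3"):
        for r in viewer.spot_point(p,l)[:5]: print(l,round(r["score"],2),np.round(r["point"]),w(p,r["point"],0).round(3))
        for r in viewer.boxes_of(p,l)[:5]: print(l,"box",round(r["score"],2),np.round(r["extent"]))
E
```

```text
{'time': np.float64(0.0), 'q': array([-1.25 ,  0.265,  1.605,  0.   ,  1.274, -0.037]), 'joint_vel': array([ 0.   , -0.001, -0.   ,  0.   , -0.001,  0.   ]), 'joint_torque': array([ 1.0000e-03, -5.1512e+01, -3.6731e+01,  0.0000e+00,  1.3000e-02,
        0.0000e+00]), 'tool_pos': array([ 0.236, -0.632,  0.23 ]), 'tcp_rot': array([-3.089, -0.559,  0.   ]), 'wrist_force': array([-0.486, -0.239, -0.491]), 'torque': array([0.   , 0.002, 0.002]), 'grip_force': np.float64(0.0), 'width': np.float64(0.997)}
[[ 0.937  0.35  -0.001]
 [ 0.35  -0.937  0.002]
 [ 0.    -0.002 -1.   ]]
top ['image', 'intrinsics', 'T', 'shot'] [[0.02, 0.996, -0.083, 0.383], [-1.0, 0.022, 0.015, -0.284], [0.017, 0.083, 0.996, 0.912], [0.0, 0.0, 0.0, 1.0]]
tin_1 0.94 [412. 166.] [ 0.583 -0.412  0.   ]
tin_1 0.91 [368. 290.] [ 0.395 -0.348  0.   ]
tin_1 0.71 [269. 302.] [ 0.374 -0.203  0.   ]
tin_1 box 0.9 [375. 293.  50.  41.]
tin_1 box 0.56 [420. 158.  52.  55.]
tin_1 box 0.56 [265. 305.  46.  42.]
dish 0.82 [394. 232.] [ 0.482 -0.385  0.   ]
dish 0.57 [383. 352.] [ 0.303 -0.372  0.   ]
dish box 0.67 [394. 227.  37.  37.]
smalti_3 0.97 [382. 353.] [ 0.302 -0.371  0.   ]
smalti_3 0.82 [336. 340.] [ 0.32  -0.302  0.   ]
smalti_3 0.27 [413. 166.] [ 0.583 -0.414  0.   ]
smalti_3 box 0.92 [336. 340.  23.  25.]
smalti_3 box 0.81 [383. 356.  24.  32.]
scene ['image', 'intrinsics', 'T', 'shot'] [[0.883, 0.298, -0.362, 0.135], [-0.469, 0.553, -0.689, -0.939], [-0.005, 0.778, 0.628, 0.6], [0.0, 0.0, 0.0, 1.0]]
tin_1 0.65 [296. 286.] [ 0.397 -0.344  0.   ]
tin_1 0.61 [426. 273.] [ 0.579 -0.41   0.   ]
tin_1 box 0.93 [436. 244.  51.  79.]
tin_1 box 0.7 [298. 261.  32.  79.]
dish 0.57 [367. 281.] [ 0.492 -0.382  0.   ]
dish box 0.88 [365. 279.  36.  28.]
smalti_3 0.64 [241. 321.] [ 0.301 -0.371  0.   ]
```

View pics/top.png

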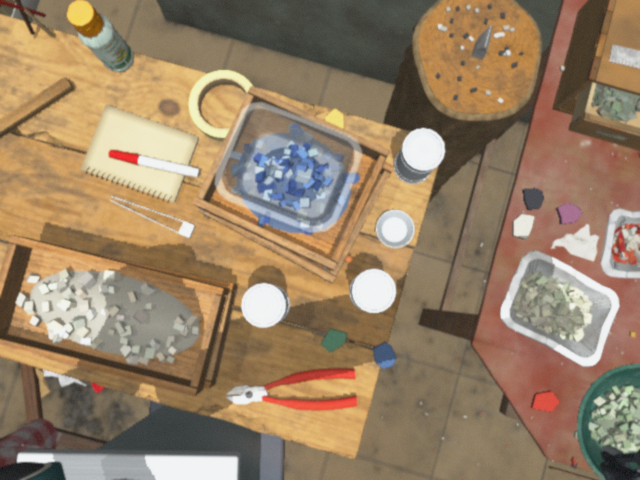

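View pics/scene.png

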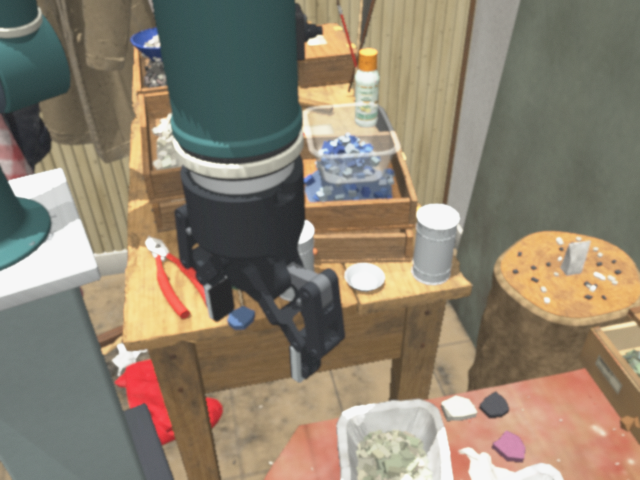

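The top view shows the tin lids at about (373,291), (264,305) and (423,150), the dish at (394,229), and slabs at (336,340) and (385,355). The scene view agrees for two tins and the dish. Next I'll refine the lid centres at z = 0.104 and get the strip direction.

Run:
```python
from h import *
p=viewer.read_camera("top"); p["T"]=np.array(p["T"]); im=p["image"]
hsv=cv2.cvtColor(im,cv2.COLOR_RGB2HSV)
m=((hsv[:,:,2]>190)&(hsv[:,:,1]<40)).astype(np.uint8)
m=cv2.morphologyEx(m,cv2.MORPH_OPEN,np.ones((5,5)))
n,l,st,_=cv2.connectedComponentsWithStats(m)
for u in [(372,290),(264,304),(423,148),(395,230)]:
    k=l[u[1],u[0]]; c=max(cv2.findContours((l==k).astype(np.uint8),0,1)[0],key=cv2.contourArea)
    (x,y),r=cv2.minEnclosingCircle(c); z=.013 if u[0]==395 else .104
    a=w(p,(x-r,y),z);b=w(p,(x+r,y),z)
    print(k,(round(x,1),round(y,1),round(r,1)),w(p,(x,y),z).round(4),"diam",np.linalg.norm(a-b).round(4))
d=w(p,(437,140),0)-w(p,(357,455),0); print("edge",d/np.linalg.norm(d), w(p,(437,140),0))
for u in [(388,158),(335,278),(200,210)]: print("box",w(p,u,.1).round(3))
```

```text
20 (373.5, 290.4, 22.0) [ 0.3924 -0.3485  0.104 ] diam 0.0582
26 (263.1, 305.1, 22.3) [ 0.3702 -0.2038  0.104 ] diam 0.0584
3 (423.0, 149.4, 21.6) [ 0.5831 -0.4123  0.104 ] diam 0.0583
10 (395.0, 226.0, 18.4) [ 0.4893 -0.3862  0.013 ] diam 0.0547
edge [ 0.97194779 -0.23519669  0.        ] [ 0.62401701 -0.45003448  0.        ]
box [ 0.571 -0.366  0.1  ]
box [ 0.408 -0.297  0.1  ]
box [ 0.495 -0.116  0.1  ]
```

Emit:
step_arm(series=[0.246,-0.211,0,-0.89,0.246,-0.211,0,-0.89,0.246,-0.211,0,-0.89,0.246,-0.211,0,-0.89,0.246,-0.211,0,-0.89,0.246,-0.211,0,-0.89,0.246,-0.211,0,-0.89,0.246,-0.211,0,-0.89], gripper=0.92, newtons=80)

```text
time: 1.75
tool_pos: [0.3925, -0.3498, 0.2314]
tcp_rot: [2.551, 1.833, -0.001]
wrist_force: [0.1, 0.9, 0.2]
width: 0.92
grip_force: 0.0
```

Run:
```python
from h import *
s=monitor.read_state(); print(s["time"],s["tool_pos"],R.from_rotvec(s["tcp_rot"]).as_matrix().round(3),s["q"].round(2) if hasattr(s["q"],"round") else s["q"])
p=viewer.read_camera("wrist"); cv2.imwrite("pics/w1.png",p["image"][:,:,::-1])
T=np.eye(4);T[:3,:3]=R.from_rotvec(s["tcp_rot"]).as_matrix();T[:3,3]=s["tool_pos"]; T=T@np.array(p["hand_eye"])
for r in viewer.boxes_of(p,"tin_1")[:4]: print(r["score"],r["extent"],w(p,r["extent"][:2],.104,T))
for r in viewer.spot_point(p,"tin_1")[:4]: print(r["score"],r["point"],w(p,r["point"],0,T))
```

```text
1.75 [ 0.39245555 -0.34975117  0.23139274] [[ 0.319  0.948 -0.   ]
 [ 0.948 -0.319 -0.001]
 [-0.001  0.    -1.   ]] [-0.77 -0.02  1.92 -0.    1.24 -0.45]
0.9 [315.6, 221.2, 78.5, 91.4] [ 0.39526391 -0.33650729  0.104     ]
0.83 [550.2, 220.6, 130.1, 84.3] [ 0.56379983 -0.39277366  0.104     ]
0.65 [221.9, 52.5, 105.9, 101.8] [ 0.37308826 -0.20787821  0.104     ]
0.8 [312.7, 204.9] [ 0.3896789  -0.34268951  0.        ]
0.73 [244.4, 68.6] [ 0.37080139 -0.2008865   0.        ]
0.61 [511.1, 204.9] [ 0.5844858  -0.40830521  0.        ]
0.17 [412.9, 208.8] [ 0.48709098 -0.37983002  0.        ]
```

Emit:
step_arm(series=[0.003,0,0.06,0,0.003,0,0.11,0,0.003,0,0.15,0,0.003,0,0.176,0,0.003,0,0.176,0])

```text
time: 2.52
tool_pos: [0.3916, -0.3447, 0.0527]
tcp_rot: [-2.546, -1.83, 0.002]
wrist_force: [1.0, -0.0, -0.4]
width: 0.921
grip_force: 0.0
```

Emit:
step_arm(series=[0,0,0,0,0,0,0,0,0,0,0,0,0,0,0,0,0,0,0,0,0,0,0,0], gripper=0.3)

```text
time: 3.28
tool_pos: [0.3942, -0.3466, 0.0572]
tcp_rot: [2.548, 1.834, -0.001]
wrist_force: [-4.9, 1.0, 7.1]
width: 0.653
grip_force: 84.7
```

Emit:
step_arm(series=[0,0,-0.03,0,0,0,-0.08,0,0,0,-0.13,0,0,0,-0.17,0,0,0,-0.19,0,0,0,-0.19,0,0,0,-0.19,0,0,0,-0.19,0])

```text
time: 4.28
tool_pos: [0.3931, -0.3448, 0.2433]
tcp_rot: [-2.547, -1.833, 0.001]
wrist_force: [0.0, -0.8, -3.5]
width: 0.649
grip_force: 85.9
```

```bash
cat > t.py <<'E'
from h import *
import time
s=monitor.read_state(); M=R.from_rotvec(s["tcp_rot"]).as_matrix()
print(round(s["time"],2),"pos",s["tool_pos"].round(4),"F",s["wrist_force"].round(2),"tool torque",(M.T@s["torque"]).round(4),"v",np.abs(s["joint_vel"]).max().round(4),"w",s["width"],s["grip_force"], M[:,0].round(3),M[:,1].round(3))
E
python3 t.py
```

```text
4.28 pos [ 0.3931 -0.3448  0.2433] F [ 0.05 -0.8  -3.49] tool torque [0.0302 0.0211 0.0225] v 0.0056 w 0.6489389421397398 85.86862720549107 [0.317 0.948 0.002] [ 0.948 -0.317 -0.003]
```

Emit:
step_arm(series=[0,0.015,0,0,0,0.045,0,0,0,0.09,0,0,0,0.15,0,0,0,0.15,0,0,0,0.15,0,0,0,0.15,0,0,0,0.15,0,0])

```text
time: 5.28
tool_pos: [0.5355, -0.3931, 0.246]
tcp_rot: [2.55, 1.834, 0.0]
wrist_force: [0.4, 0.7, -3.4]
width: 0.652
grip_force: 87.2
```

```bash
python3 t.py
```

```text
5.28 pos [ 0.5355 -0.3931  0.246 ] F [ 0.4   0.66 -3.42] tool torque [ 0.0148  0.058  -0.0326] v 0.0046 w 0.6521012277335483 87.21955597400665 [ 0.318  0.948 -0.   ] [ 0.948 -0.318  0.001]
```

Emit:
step_arm(series=[0,-0.015,0,0,0,-0.045,0,0,0,-0.09,0,0,0,-0.15,0,0,0,-0.15,0,0,0,-0.15,0,0,0,-0.15,0,0,0,-0.15,0,0])

```text
time: 6.28
tool_pos: [0.3947, -0.3461, 0.2456]
tcp_rot: [2.549, 1.836, 0.0]
wrist_force: [-0.8, -0.4, -4.0]
width: 0.653
grip_force: 89.5
```

```bash
python3 t.py
```

```text
6.28 pos [ 0.3947 -0.3461  0.2456] F [-0.75 -0.42 -4.04] tool torque [-0.0003 -0.0205  0.0242] v 0.0051 w 0.6530744535720189 89.51533980667591 [ 0.317  0.948 -0.   ] [ 0.948 -0.317  0.001]
```

```bash
cat > m.py <<'E'
from h import *
L=[]
for i in range(8):
    viewer.read_camera("top"); s=monitor.read_state(); M=R.from_rotvec(s["tcp_rot"]).as_matrix(); L.append(np.r_[M.T@s["torque"],s["wrist_force"]])
L=np.array(L); print(round(s["time"],2),s["tool_pos"].round(4),"torque/F",L.mean(0).round(4),"se",(L.std(0)/8**.5).round(4))
E
python3 m.py
```

```text
6.67 [ 0.394  -0.3456  0.2451] torque/F [ 0.0156  0.0114 -0.0139  0.121  -0.2208 -3.7536] se [0.0085 0.0081 0.0108 0.1596 0.1201 0.2411]
```

Emit:
step_arm(series=[0,0.02,0,0,0,0.06,0,0,0,0.12,0,0,0,0.18,0,0,0,0.18,0,0,0,0.18,0,0,0,0.18,0,0])

```text
time: 7.55
tool_pos: [0.564, -0.4026, 0.2456]
tcp_rot: [2.55, 1.835, -0.0]
wrist_force: [0.2, -0.5, -2.1]
width: 0.648
grip_force: 89.8
```

```bash
python3 m.py
```

```text
7.95 [ 0.5643 -0.4028  0.2458] torque/F [ 0.0204  0.0233  0.0082 -0.3592  0.2516 -3.5995] se [0.0107 0.0073 0.0092 0.1861 0.1126 0.0975]
```

Emit:
step_arm(series=[0,-0.02,0,0,0,-0.06,0,0,0,-0.12,0,0,0,-0.18,0,0,0,-0.18,0,0,0,-0.18,0,0,0,-0.18,0,0])

```text
time: 8.82
tool_pos: [0.3952, -0.3464, 0.2462]
tcp_rot: [2.548, 1.835, 0.001]
wrist_force: [-0.7, -0.5, -3.5]
width: 0.651
grip_force: 91.6
```

```bash
python3 m.py
```

```text
9.22 [ 0.3941 -0.3456  0.2451] torque/F [ 0.0206  0.0089  0.0159  0.029  -0.0484 -3.5927] se [0.0083 0.0092 0.0059 0.1607 0.0892 0.1461]
```

Emit:
step_arm(series=[0,0,0.05,0,0,0,0.1,0,0,0,0.14,0,0,0,0.165,0,0,0,0.18,0,0,0,0.186,0,0,0,0.19,0,0,0,0.19,0])

```text
time: 10.22
tool_pos: [0.3944, -0.3462, 0.0575]
tcp_rot: [2.549, 1.835, -0.0]
wrist_force: [-3.5, 1.8, 4.5]
width: 0.648
grip_force: 92.3
```

Emit:
step_arm(series=[0,0,0,0,0,0,0,0,0,0,0,0,0,0,0,0], gripper=0.92)

```text
time: 10.72
tool_pos: [0.394, -0.3458, 0.0554]
tcp_rot: [2.549, 1.835, 0.0]
wrist_force: [-0.8, 0.4, 1.1]
width: 0.923
grip_force: 0.0
```

Emit:
step_arm(series=[0,0,-0.03,0,0,0,-0.08,0,0,0,-0.13,0,0,0,-0.18,0,0,0,-0.18,0])

```text
time: 11.35
tool_pos: [0.3964, -0.348, 0.241]
tcp_rot: [2.541, 1.829, 0.003]
wrist_force: [-0.8, -0.6, -0.6]
width: 0.92
grip_force: 0.0
```

```bash
python3 t.py
python3 - <<'E'
from h import *
p=viewer.read_camera("scene"); cv2.imwrite("pics/s2.png",p["image"][:,:,::-1])
E
```

```text
11.35 pos [ 0.3964 -0.348   0.241 ] F [-0.84 -0.58 -0.6 ] tool torque [-0.03   -0.057   0.0134] v 0.0818 w 0.9198700736281696 0.0 [ 0.317  0.948 -0.005] [ 0.948 -0.317  0.01 ]
```

View pics/s2.png

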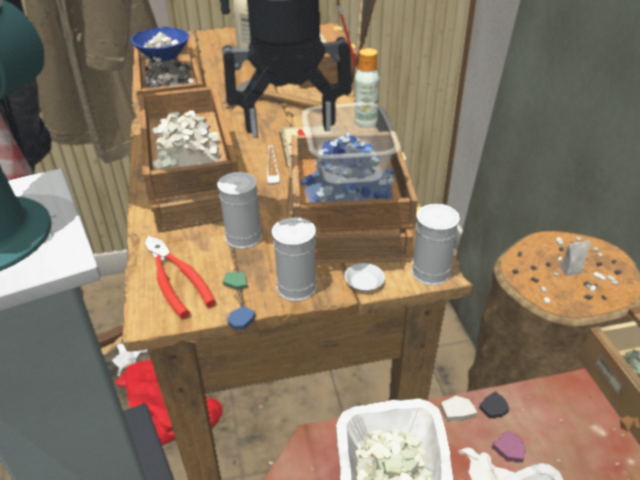

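The picture shows all three tins upright, with the tested one at (295,260), and the dish at (365,278) and slabs undisturbed. Now tin A, at the far right.

Emit:
step_arm(series=[0,0.06,0,0,0,0.12,0,0,-0.002,0.17,0,0,-0.002,0.2,0,0,-0.002,0.2,0,0,-0.002,0.2,0,0])

```text
time: 12.15
tool_pos: [0.5817, -0.4102, 0.233]
tcp_rot: [-2.547, -1.833, 0.002]
wrist_force: [0.4, 1.3, 0.0]
width: 0.922
grip_force: 0.0
```

Run:
```python
from h import *
s=monitor.read_state(); print(s["time"],s["tool_pos"])
p=viewer.read_camera("wrist")
T=np.eye(4);T[:3,:3]=R.from_rotvec(s["tcp_rot"]).as_matrix();T[:3,3]=s["tool_pos"]; T=T@np.array(p["hand_eye"])
for r in viewer.spot_point(p,"tin_1")[:4]: print(r["score"],r["point"],w(p,r["point"],0,T))
```

```text
12.15 [ 0.58165374 -0.41024453  0.23302259]
0.86 [125.5, 208.3] [ 0.39096477 -0.34411098  0.        ]
0.66 [321.2, 207.5] [ 0.58555058 -0.40819167  0.        ]
```

Good agreement; I'll descend, grip and lift.

Emit:
step_arm(series=[0,0.001,0.06,0,0,0.001,0.11,0,0,0.001,0.15,0,0,0.001,0.175,0,0,0.001,0.175,0])

```text
time: 12.88
tool_pos: [0.581, -0.4097, 0.0575]
tcp_rot: [-2.546, -1.831, 0.003]
wrist_force: [-0.1, 0.3, 0.3]
width: 0.921
grip_force: 0.0
```

Emit:
step_arm(series=[0,0,0,0,0,0,0,0,0,0,0,0,0,0,0,0,0,0,0,0], gripper=0.3)

```text
time: 13.5
tool_pos: [0.5848, -0.4124, 0.0631]
tcp_rot: [2.547, 1.833, 0.001]
wrist_force: [-2.6, 0.4, 6.9]
width: 0.645
grip_force: 85.7
```

Emit:
step_arm(series=[0,0,-0.03,0,0,0,-0.08,0,0,0,-0.13,0,0,0,-0.17,0,0,0,-0.19,0,0,0,-0.19,0,0,0,-0.19,0])

```text
time: 14.38
tool_pos: [0.5827, -0.4105, 0.2472]
tcp_rot: [-2.546, -1.833, 0.002]
wrist_force: [-0.8, -0.9, -4.7]
width: 0.645
grip_force: 85.9
```

Emit:
step_arm(series=[0,-0.06,0,0,0,-0.12,0,0,0,-0.18,0,0,0,-0.12,0,0,0,-0.08,0,0,0,-0.06,0,0,0,-0.06,0,0,0,-0.06,0,0])

```text
time: 15.38
tool_pos: [0.5256, -0.3914, 0.2479]
tcp_rot: [-2.546, -1.833, 0.002]
wrist_force: [-0.2, 0.4, -4.6]
width: 0.644
grip_force: 90.7
```

```bash
python3 m.py
```

```text
15.78 [ 0.5267 -0.3923  0.2506] torque/F [-6.6000e-03 -4.0000e-04  7.1000e-03 -8.0300e-02  3.2910e-01 -3.9394e+00] se [0.0105 0.0097 0.0091 0.2128 0.2336 0.1433]
```

Emit:
step_arm(series=[0,-0.06,0,0,0,0,0,0,0,0.06,0,0,0,0,0,0,0,-0.04,0,0,0,-0.06,0,0,0,-0.06,0,0,0,-0.06,0,0])

```text
time: 16.77
tool_pos: [0.4707, -0.3736, 0.2509]
tcp_rot: [2.548, 1.834, 0.001]
wrist_force: [0.2, -0.4, -3.1]
width: 0.647
grip_force: 95.7
```

```bash
python3 m.py
```

```text
17.18 [ 0.4703 -0.3732  0.2502] torque/F [ 2.0900e-02 -1.9000e-02  2.4000e-03  9.0300e-02 -1.9790e-01 -4.0619e+00] se [0.0109 0.0097 0.0063 0.2044 0.1055 0.2267]
```

Emit:
step_arm(series=[0,0.06,0,0,0,0.12,0,0,0,0.06,0,0,0,0.02,0,0,0,0,0,0,0,0,0,0,0,0,0,0])

```text
time: 18.05
tool_pos: [0.4708, -0.3735, 0.2507]
tcp_rot: [2.549, 1.834, 0.001]
wrist_force: [-0.7, -0.7, -2.6]
width: 0.643
grip_force: 115.1
```

```bash
sed -i 's/range(8)/range(14)/;s/8\*\*.5/14**.5/g' m.py; python3 m.py
```

```text
18.75 [ 0.47   -0.3732  0.2503] torque/F [ 1.1100e-02 -1.3100e-02 -2.3000e-03 -1.7930e-01 -9.6900e-02 -3.9323e+00] se [0.0058 0.008  0.0086 0.1575 0.0883 0.1416]
```

Emit:
step_arm(series=[0,-0.06,0,0,0,-0.12,0,0,0,-0.06,0,0,0,-0.02,0,0,0,0,0,0,0,0,0,0,0,0,0,0])

```text
time: 19.62
tool_pos: [0.4694, -0.3729, 0.25]
tcp_rot: [-2.549, -1.835, 0.001]
wrist_force: [0.3, 0.1, -4.1]
width: 0.636
grip_force: 93.4
```

```bash
python3 m.py
```

```text
20.32 [ 0.4701 -0.3732  0.2503] torque/F [-1.3000e-03  1.1700e-02 -9.0000e-04 -2.5000e-03 -1.4520e-01 -3.7828e+00] se [0.0059 0.0079 0.0091 0.1501 0.1095 0.1061]
```

Emit:
step_arm(series=[0,0.05,0,0,0,0.09,0,0,0,0.12,0,0,0,0.12,0,0,0,0.12,0.05,0,0,0.12,0.1,0,0,0.12,0.14,0,0,0.12,0.15,0])

```text
time: 21.32
tool_pos: [0.5805, -0.4092, 0.0959]
tcp_rot: [-2.543, -1.83, 0.004]
wrist_force: [-0.6, -0.2, -2.9]
width: 0.636
grip_force: 93.3
```

Emit:
step_arm(series=[0,0,0.015,0,0,0,0.03,0,0,0,0.036,0,0,0,0.04,0,0,0,0.04,0])

```text
time: 21.95
tool_pos: [0.5846, -0.4127, 0.0686]
tcp_rot: [2.547, 1.834, -0.0]
wrist_force: [-11.7, 6.4, 25.1]
width: 0.638
grip_force: 96.5
```

Emit:
step_arm(series=[0,0,0,0,0,0,0,0,0,0,0,0,0,0,0,0], gripper=0.92)

```text
time: 22.45
tool_pos: [0.5838, -0.4112, 0.0598]
tcp_rot: [-2.549, -1.835, 0.0]
wrist_force: [0.6, -0.5, -0.1]
width: 0.919
grip_force: 0.0
```

Emit:
step_arm(series=[0,0,-0.03,0,0,0,-0.08,0,0,0,-0.13,0,0,0,-0.175,0,0,0,-0.175,0])

```text
time: 23.08
tool_pos: [0.5864, -0.4132, 0.2417]
tcp_rot: [2.542, 1.83, 0.005]
wrist_force: [-1.0, -0.0, 0.5]
width: 0.92
grip_force: 0.0
```

```bash
python3 t.py
```

```text
23.07 pos [ 0.5864 -0.4132  0.2417] F [-1.01 -0.02  0.48] tool torque [-0.0083 -0.0159 -0.0084] v 0.0759 w 0.919717897779751 0.0 [ 0.317  0.948 -0.003] [ 0.948 -0.317  0.01 ]
```

Emit:
step_arm(series=[0.025,-0.05,0,0,0.05,-0.1,0,0,0.075,-0.155,0,0,0.1,-0.205,0,0,0.12,-0.25,0,0,0.13,-0.268,0,0,0.13,-0.268,0,0,0.13,-0.268,0,0])

```text
time: 24.08
tool_pos: [0.3713, -0.2033, 0.2349]
tcp_rot: [-2.55, -1.835, 0.0]
wrist_force: [-0.3, 0.1, 0.3]
width: 0.918
grip_force: 0.0
```

Run:
```python
from h import *
s=monitor.read_state(); print(s["time"],s["tool_pos"],s["q"])
p=viewer.read_camera("wrist")
T=np.eye(4);T[:3,:3]=R.from_rotvec(s["tcp_rot"]).as_matrix();T[:3,3]=s["tool_pos"]; T=T@np.array(p["hand_eye"])
for r in viewer.spot_point(p,"tin_1")[:4]: print(r["score"],r["point"],w(p,r["point"],0,T))
p=viewer.read_camera("scene"); cv2.imwrite("pics/s3.png",p["image"][:,:,::-1]); p["T"]=np.array(p["T"])
for r in viewer.spot_point(p,"tin_1")[:4]: print(r["score"],r["point"],w(p,r["point"],0))
```

```text
24.075 [ 0.37133462 -0.20331752  0.23487228] [-5.59692801e-01 -2.33033215e-01  2.10147620e+00 -1.31794764e-04
  1.27324999e+00 -2.36747608e-01]
0.7 [299.6, 297.5] [ 0.3201519  -0.29264437  0.        ]
0.56 [315.8, 208.1] [ 0.3702902  -0.20096827  0.        ]
0.96 [433.0, 272.5] [ 0.5883921  -0.41312191  0.        ]
0.76 [297.6, 283.9] [ 0.40067966 -0.34036718  0.        ]
0.57 [240.5, 238.8] [ 0.36682992 -0.20197944  0.        ]
```

View pics/s3.png

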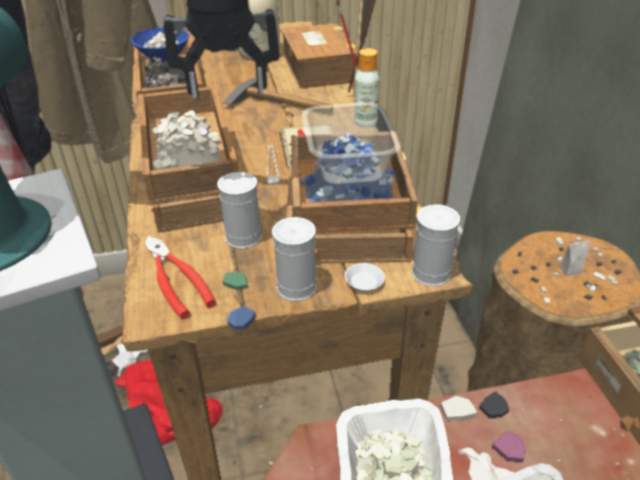

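All three tins are upright in place ((435,245), (295,258), (240,210)), and the dish at (365,278) hasn't moved. Now tin C.

Emit:
step_arm(series=[0,0,0.06,0,0,0,0.11,0,0,0,0.15,0,0,0,0.178,0,0,0,0.178,0])

```text
time: 24.9
tool_pos: [0.369, -0.2019, 0.0548]
tcp_rot: [-2.545, -1.832, 0.004]
wrist_force: [-0.5, -0.3, -0.5]
width: 0.919
grip_force: 0.0
```

Emit:
step_arm(series=[0,0,0,0,0,0,0,0,0,0,0,0,0,0,0,0,0,0,0,0], gripper=0.3, newtons=110)

```text
time: 25.52
tool_pos: [0.3716, -0.2035, 0.0592]
tcp_rot: [2.548, 1.835, 0.0]
wrist_force: [-4.6, 1.2, 4.5]
width: 0.647
grip_force: 115.0
```

Emit:
step_arm(series=[0,0,-0.03,0,0,0,-0.08,0,0,0,-0.13,0,0,0,-0.17,0,0,0,-0.19,0,0,0,-0.19,0,0,0,-0.19,0])

```text
time: 26.4
tool_pos: [0.3704, -0.2026, 0.2463]
tcp_rot: [-2.549, -1.835, 0.001]
wrist_force: [-0.5, -0.4, -3.9]
width: 0.643
grip_force: 117.1
```

Emit:
step_arm(series=[0,0.06,0,0,0,0.12,0,0,0,0.06,0,0,0,0.02,0,0,0,0,0,0,0,0,0,0,0,0,0,0])

```text
time: 27.28
tool_pos: [0.3711, -0.203, 0.2466]
tcp_rot: [-2.549, -1.835, 0.0]
wrist_force: [1.1, -0.7, -3.5]
width: 0.639
grip_force: 118.5
```

```bash
python3 m.py
```

```text
27.98 [ 0.371  -0.203   0.2473] torque/F [ 4.0000e-04 -4.4000e-03  1.1200e-02 -1.0360e-01  3.7200e-02 -3.5516e+00] se [0.0055 0.009  0.0096 0.1771 0.0905 0.1276]
```

Emit:
step_arm(series=[0,0.02,0,0,0,0.06,0,0,0,0.12,0,0,0,0.06,0,0,0,0,0,0,0,0.06,0,0,0,0.1,0,0,0,0.12,0,0])

```text
time: 28.98
tool_pos: [0.4861, -0.2415, 0.2477]
tcp_rot: [2.548, 1.835, 0.001]
wrist_force: [0.2, 0.1, -4.4]
width: 0.643
grip_force: 121.6
```

```bash
python3 m.py; python3 t.py
```

```text
29.68 [ 0.4846 -0.241   0.2475] torque/F [-0.0113 -0.0145  0.0073 -0.1438 -0.0575 -3.584 ] se [0.0202 0.0096 0.0086 0.2783 0.1183 0.1396]
29.68 pos [ 0.4846 -0.241   0.2475] F [-0.17  0.2  -3.01] tool torque [-0.0617 -0.0618 -0.0068] v 0.0029 w 0.6403823540584009 121.58451452851295 [ 0.317  0.948 -0.   ] [ 0.948 -0.317  0.   ]
```

```bash
python3 m.py
```

```text
30.38 [ 0.4848 -0.2411  0.2473] torque/F [-0.007  -0.0071 -0.0047  0.0681  0.1577 -4.1249] se [0.0082 0.006  0.0061 0.091  0.1397 0.1162]
```

Emit:
step_arm(series=[0,-0.06,0,0,0,-0.12,0,0,0,-0.06,0,0,0,-0.02,0,0,0,0,0,0,0,0,0,0,0,0,0,0])

```text
time: 31.25
tool_pos: [0.4841, -0.2408, 0.2469]
tcp_rot: [-2.549, -1.835, 0.001]
wrist_force: [0.7, 0.0, -3.6]
width: 0.639
grip_force: 122.5
```

```bash
python3 m.py
```

```text
31.95 [ 0.4847 -0.241   0.2473] torque/F [ 0.0057 -0.017   0.0133  0.1318 -0.3625 -3.5943] se [0.0065 0.0054 0.0059 0.1148 0.1028 0.0958]
```

Emit:
step_arm(series=[0,0.06,0,0,0,0.12,0,0,0,0.06,0,0,0,0.02,0,0,0,0,0,0,0,0,0,0,0,0,0,0])

```text
time: 32.83
tool_pos: [0.4855, -0.2414, 0.2477]
tcp_rot: [2.549, 1.834, 0.001]
wrist_force: [0.3, 0.2, -4.1]
width: 0.641
grip_force: 126.0
```

```bash
python3 m.py
```

```text
33.52 [ 0.4848 -0.2411  0.2473] torque/F [-1.6600e-02 -1.7600e-02 -2.7000e-03 -1.6030e-01 -2.0520e-01 -3.9499e+00] se [0.0067 0.0058 0.0072 0.0922 0.0866 0.1562]
```

```bash
cat > tr.py <<'E'
from h import *
for i in range(9):
    s=monitor.read_state(); M=R.from_rotvec(s["tcp_rot"]).as_matrix()
    print(round(s["time"],3),(s["tool_pos"]@M[:,1]).round(4),"jv",s["joint_vel"].round(2),"Fy",(s["wrist_force"]@M[:,1]).round(2),"T",(M.T@s["torque"]).round(3))
    if i<8: viewer.read_camera("top")
E
python3 -c "
from h import *
print(monitor.read_state()['tool_pos'])"
```

```text
[ 0.48476279 -0.24105421  0.24727091]
```

Emit:
step_arm(series=[0,0.06,0,0,0,0.12,0,0])

```text
time: 33.78
tool_pos: [0.5994, -0.2795, 0.2476]
tcp_rot: [2.55, 1.835, 0.0]
wrist_force: [1.1, -0.1, -2.0]
width: 0.641
grip_force: 125.9
```

```bash
python3 tr.py
```

```text
33.775 0.6573 jv [ 0.12  0.91 -1.09 -0.    0.15  0.12] Fy 1.05 T [-0.059 -0.011 -0.031]
33.825 0.667 jv [-0.01 -0.07  0.12 -0.01  0.01 -0.02] Fy 7.91 T [-0.564 -0.106  0.001]
33.875 0.6612 jv [-0.01 -0.08  0.09 -0.01  0.09 -0.01] Fy -1.77 T [ 0.104 -0.034 -0.007]
33.925 0.6574 jv [-0.01 -0.07  0.06 -0.01  0.04 -0.  ] Fy -0.81 T [ 0.072 -0.034 -0.035]
33.975 0.6558 jv [-0.   -0.05  0.04  0.    0.01 -0.  ] Fy -0.61 T [0.019 0.003 0.008]
34.025 0.6552 jv [-0.   -0.04  0.02 -0.   -0.    0.  ] Fy -0.96 T [-0.029 -0.004  0.01 ]
34.075 0.6551 jv [-0.   -0.03  0.01  0.   -0.    0.  ] Fy -0.39 T [-0.025  0.036 -0.041]
34.125 0.6552 jv [-0.   -0.02  0.    0.   -0.   -0.  ] Fy 0.34 T [ 0.031 -0.012 -0.008]
34.175 0.6554 jv [-0.   -0.01 -0.    0.   -0.    0.  ] Fy -0.24 T [ 0.006 -0.019 -0.02 ]
```

```bash
python3 m.py
```

```text
34.88 [ 0.5986 -0.2791  0.2472] torque/F [-8.1000e-03 -8.7000e-03 -2.6000e-03 -6.8500e-02  1.6010e-01 -3.6858e+00] se [0.011  0.0064 0.0071 0.0983 0.147  0.1275]
```

Emit:
step_arm(series=[0,-0.015,0,0,0,-0.045,0,0,0,-0.085,0,0,0,-0.14,0,0,0,-0.2,0,0,0,-0.2,0,0,0,-0.2,0,0,0,-0.2,0,0])

```text
time: 35.88
tool_pos: [0.41, -0.2162, 0.2481]
tcp_rot: [2.548, 1.835, 0.001]
wrist_force: [0.8, -1.0, -3.1]
width: 0.637
grip_force: 128.3
```

```bash
python3 m.py
```

```text
36.58 [ 0.4089 -0.2157  0.2473] torque/F [ 0.0178 -0.0052 -0.0058  0.0934  0.2054 -3.7524] se [0.0068 0.0064 0.008  0.1638 0.1033 0.1842]
```

Emit:
step_arm(series=[0,0.015,0,0,0,0.045,0,0,0,0.085,0,0,0,0.14,0,0,0,0.2,0,0,0,0.2,0,0,0,0.2,0,0,0,0.2,0,0])

```text
time: 37.58
tool_pos: [0.598, -0.279, 0.2475]
tcp_rot: [2.55, 1.835, -0.0]
wrist_force: [-0.4, -0.3, -3.7]
width: 0.641
grip_force: 129.6
```

```bash
python3 m.py
```

```text
38.27 [ 0.5985 -0.2792  0.2473] torque/F [ 0.0076 -0.0095 -0.0053  0.0981  0.0154 -3.5808] se [0.0086 0.0072 0.0079 0.127  0.1367 0.1203]
```

Tin C is silent: clean stops give no +0.05 shift, and tin B gave none either. I'll put C back.

Emit:
step_arm(series=[0,-0.05,0,0,0,-0.1,0,0,0,-0.15,0,0,0,-0.2,0,0,0,-0.23,0,0,0,-0.24,0,0,0,-0.24,0.03,0,0,-0.24,0.08,0])

```text
time: 39.28
tool_pos: [0.3741, -0.2048, 0.1694]
tcp_rot: [2.543, 1.831, 0.005]
wrist_force: [1.6, -1.1, -3.8]
width: 0.644
grip_force: 129.7
```

Emit:
step_arm(series=[0,0,0.04,0,0,0,0.07,0,0,0,0.09,0,0,0,0.1,0,0,0,0.105,0,0,0,0.105,0])

```text
time: 40.02
tool_pos: [0.3715, -0.2033, 0.0627]
tcp_rot: [2.549, 1.835, 0.001]
wrist_force: [-0.0, -0.2, -3.2]
width: 0.639
grip_force: 129.6
```

Emit:
step_arm(series=[0,0,0.002,0,0,0,0.005,0,0,0,0.005,0])

```text
time: 40.4
tool_pos: [0.3721, -0.2034, 0.0597]
tcp_rot: [2.549, 1.834, 0.001]
wrist_force: [-3.3, 3.2, 12.1]
width: 0.638
grip_force: 130.8
```

Emit:
step_arm(series=[0,0,0,0,0,0,0,0,0,0,0,0,0,0,0,0], gripper=0.92)

```text
time: 40.9
tool_pos: [0.3709, -0.203, 0.0572]
tcp_rot: [-2.55, -1.835, 0.0]
wrist_force: [-1.0, -0.0, -0.2]
width: 0.92
grip_force: 0.0
```

Emit:
step_arm(series=[0,0,-0.03,0,0,0,-0.08,0,0,0,-0.13,0,0,0,-0.178,0,0,0,-0.178,0])

```text
time: 41.52
tool_pos: [0.3737, -0.2047, 0.2402]
tcp_rot: [2.543, 1.83, 0.006]
wrist_force: [0.6, 0.1, 0.1]
width: 0.92
grip_force: 0.0
```

Emit:
step_arm(series=[-0.025,0.05,0,0,-0.05,0.1,0,0,-0.075,0.155,0,0,-0.1,0.205,0,0,-0.12,0.25,0,0,-0.13,0.268,0,0,-0.13,0.268,0,0,-0.13,0.268,0,0])

```text
time: 42.52
tool_pos: [0.5828, -0.4104, 0.2337]
tcp_rot: [-2.547, -1.834, 0.001]
wrist_force: [0.3, -0.0, 0.8]
width: 0.914
grip_force: 0.0
```

Run:
```python
from h import *
p=viewer.read_camera("scene"); cv2.imwrite("pics/s4.png",p["image"][:,:,::-1])
s=monitor.read_state(); print(s["time"],s["tool_pos"])
```

```text
42.575 [ 0.5829062  -0.41031318  0.23434182]
```

View pics/s4.png

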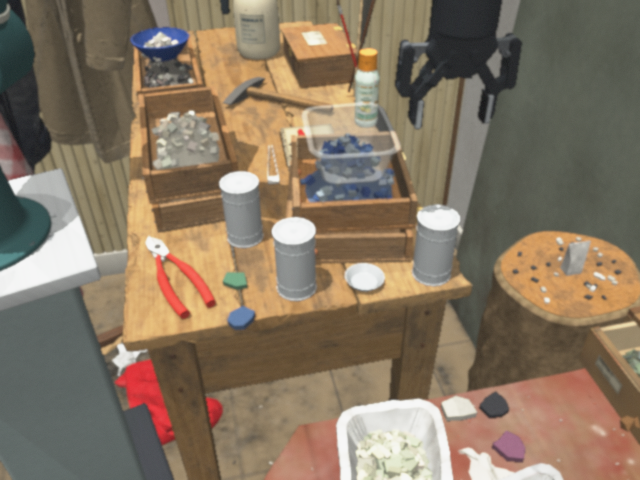

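The picture shows all three tins upright at (240,210), (295,258) and (435,245), and the dish and slabs in place. Tin A needs a clean-stop test; camera calls are nearly spent, so I'll sample torque between single hold rows.

Emit:
step_arm(series=[0,0,0.06,0,0,0,0.11,0,0,0,0.15,0,0,0,0.175,0,0,0,0.175,0])

```text
time: 43.2
tool_pos: [0.5813, -0.409, 0.0575]
tcp_rot: [-2.545, -1.832, 0.003]
wrist_force: [0.0, 0.5, -0.4]
width: 0.917
grip_force: 0.0
```

Emit:
step_arm(series=[0,0,0,0,0,0,0,0,0,0,0,0,0,0,0,0,0,0,0,0], gripper=0.3, newtons=110)

```text
time: 43.82
tool_pos: [0.585, -0.4123, 0.0633]
tcp_rot: [2.547, 1.833, 0.002]
wrist_force: [-1.4, 1.2, 7.3]
width: 0.641
grip_force: 116.8
```

Emit:
step_arm(series=[0,0,-0.03,0,0,0,-0.08,0,0,0,-0.13,0,0,0,-0.17,0,0,0,-0.19,0,0,0,-0.19,0,0,0,-0.19,0])

```text
time: 44.7
tool_pos: [0.5828, -0.4105, 0.2472]
tcp_rot: [-2.546, -1.833, 0.002]
wrist_force: [-0.7, 0.1, -3.6]
width: 0.633
grip_force: 117.0
```

Emit:
step_arm(series=[0,-0.015,0,0,0,-0.045,0,0,0,-0.085,0,0,0,-0.14,0,0,0,-0.2,0,0,0,-0.2,0,0,0,-0.2,0,0,0,-0.2,0,0])

```text
time: 45.7
tool_pos: [0.3948, -0.3482, 0.2503]
tcp_rot: [2.549, 1.835, 0.0]
wrist_force: [-0.4, -0.5, -4.1]
width: 0.638
grip_force: 120.1
```

Emit:
step_arm(series=[0,0,0,0])

```text
time: 45.82
tool_pos: [0.395, -0.3482, 0.2503]
tcp_rot: [2.549, 1.836, 0.0]
wrist_force: [0.8, -0.2, -3.8]
width: 0.643
grip_force: 120.1
```

```bash
python3 t.py|cut -c1-120
```

```text
45.83 pos [ 0.395  -0.3482  0.2503] F [ 0.81 -0.18 -3.77] tool torque [-0.0362  0.0496 -0.0045] v 0.0027 w 0.64261758304
```

Emit:
step_arm(series=[0,0,0,0])

```text
time: 45.95
tool_pos: [0.3948, -0.348, 0.2502]
tcp_rot: [-2.549, -1.836, 0.0]
wrist_force: [0.1, -0.8, -4.8]
width: 0.639
grip_force: 120.1
```

```bash
python3 t.py|cut -c1-120
```

```text
45.95 pos [ 0.3948 -0.348   0.2502] F [ 0.11 -0.82 -4.76] tool torque [-0.0333  0.0279  0.0236] v 0.0042 w 0.63894456148
```

Emit:
step_arm(series=[0,0,0,0])

```text
time: 46.08
tool_pos: [0.3945, -0.3479, 0.2501]
tcp_rot: [-2.549, -1.835, 0.0]
wrist_force: [-0.1, -0.1, -3.6]
width: 0.636
grip_force: 120.1
```

```bash
python3 t.py|cut -c1-120
```

```text
46.08 pos [ 0.3945 -0.3479  0.2501] F [-0.06 -0.11 -3.57] tool torque [-0.0455 -0.0187 -0.0158] v 0.0034 w 0.63637042075
```

Emit:
step_arm(series=[0,0,0,0])

```text
time: 46.2
tool_pos: [0.3943, -0.3478, 0.2502]
tcp_rot: [-2.549, -1.835, 0.0]
wrist_force: [0.4, -0.5, -4.1]
width: 0.635
grip_force: 120.1
```

```bash
python3 t.py|cut -c1-120
```

```text
46.2 pos [ 0.3943 -0.3478  0.2502] F [ 0.36 -0.5  -4.14] tool torque [-0.0343 -0.0347 -0.0319] v 0.0034 w 0.634777885392
```

Emit:
step_arm(series=[0,0,0,0])

```text
time: 46.32
tool_pos: [0.3942, -0.3478, 0.2502]
tcp_rot: [-2.55, -1.835, 0.0]
wrist_force: [0.4, -0.2, -3.8]
width: 0.634
grip_force: 120.1
```

```bash
python3 t.py|cut -c1-120
```

```text
46.33 pos [ 0.3942 -0.3478  0.2502] F [ 0.39 -0.19 -3.78] tool torque [-0.0593  0.0433  0.01  ] v 0.0033 w 0.63374943427
```

Emit:
step_arm(series=[0,0,0,0])

```text
time: 46.45
tool_pos: [0.3942, -0.3478, 0.2503]
tcp_rot: [2.55, 1.835, -0.0]
wrist_force: [-0.4, -0.8, -3.5]
width: 0.634
grip_force: 120.1
```

```bash
python3 t.py|cut -c1-120
```

```text
46.45 pos [ 0.3942 -0.3478  0.2503] F [-0.37 -0.84 -3.54] tool torque [-0.0261  0.053   0.0304] v 0.0006 w 0.63367390697
```

Emit:
step_arm(series=[0,0.015,0,0,0,0.045,0,0,0,0.085,0,0,0,0.14,0,0,0,0.2,0,0,0,0.2,0,0,0,0.2,0,0,0,0.2,0,0])

```text
time: 47.45
tool_pos: [0.5833, -0.4111, 0.2505]
tcp_rot: [-2.55, -1.835, 0.0]
wrist_force: [-0.4, 0.5, -3.8]
width: 0.633
grip_force: 122.1
```

Emit:
step_arm(series=[0,0,0,0])

```text
time: 47.58
tool_pos: [0.5832, -0.4113, 0.2513]
tcp_rot: [2.549, 1.834, 0.0]
wrist_force: [0.0, 1.0, -3.3]
width: 0.637
grip_force: 122.1
```

```bash
python3 t.py|cut -c1-120
```

```text
47.58 pos [ 0.5832 -0.4113  0.2513] F [ 0.03  1.05 -3.33] tool torque [ 0.0221 -0.0398  0.0045] v 0.004 w 0.636530478801
```

Emit:
step_arm(series=[0,0,0,0])

```text
time: 47.7
tool_pos: [0.5833, -0.4113, 0.2512]
tcp_rot: [2.549, 1.834, 0.001]
wrist_force: [-0.3, -0.5, -3.4]
width: 0.638
grip_force: 122.1
```

```bash
python3 t.py|cut -c1-120
```

```text
47.7 pos [ 0.5833 -0.4113  0.2512] F [-0.33 -0.5  -3.39] tool torque [ 0.0418 -0.0041  0.0132] v 0.0037 w 0.637867846890
```

Emit:
step_arm(series=[0,0,0,0])

```text
time: 47.82
tool_pos: [0.5835, -0.4113, 0.2509]
tcp_rot: [2.549, 1.835, 0.0]
wrist_force: [-0.7, 0.0, -4.0]
width: 0.634
grip_force: 122.1
```

```bash
python3 t.py|cut -c1-120
```

```text
47.83 pos [ 0.5835 -0.4113  0.2509] F [-0.72  0.01 -3.96] tool torque [ 0.0455 -0.0111  0.0352] v 0.0054 w 0.63383501272
```

Emit:
step_arm(series=[0,0,0,0])

```text
time: 47.95
tool_pos: [0.5837, -0.4113, 0.2505]
tcp_rot: [2.55, 1.835, 0.0]
wrist_force: [-0.4, 0.2, -4.1]
width: 0.635
grip_force: 122.1
```

```bash
python3 t.py|cut -c1-120
```

```text
47.95 pos [ 0.5837 -0.4113  0.2505] F [-0.42  0.16 -4.13] tool torque [0.0315 0.0271 0.0261] v 0.0047 w 0.63478375418806
```

Emit:
step_arm(series=[0,0,0,0])

```text
time: 48.08
tool_pos: [0.5838, -0.4113, 0.2503]
tcp_rot: [2.55, 1.835, -0.0]
wrist_force: [0.6, -0.1, -3.4]
width: 0.637
grip_force: 122.1
```

```bash
python3 t.py|cut -c1-120
```

```text
48.08 pos [ 0.5838 -0.4113  0.2503] F [ 0.63 -0.15 -3.4 ] tool torque [ 0.046  -0.0344 -0.0097] v 0.0016 w 0.63663498792
```

Emit:
step_arm(series=[0,0,0,0])

```text
time: 48.2
tool_pos: [0.5838, -0.4113, 0.2502]
tcp_rot: [-2.55, -1.835, 0.0]
wrist_force: [0.2, 0.1, -3.8]
width: 0.637
grip_force: 122.1
```

```bash
python3 t.py
```

```text
48.2 pos [ 0.5838 -0.4113  0.2502] F [ 0.17  0.13 -3.83] tool torque [0.0246 0.0437 0.0104] v 0.0016 w 0.6365684528143365 122.06478149001668 [0.317 0.948 0.   ] [ 0.948 -0.317 -0.   ]
```

Clear result: tool x-torque reads −0.04 after a stop one way and +0.035 after the other, a shift of about 0.07 N m, so tin A rattles. I'll carry it gently over the dish.

Emit:
step_arm(series=[-0.001,-0.015,0,0,-0.003,-0.04,0,0,-0.005,-0.07,0,0,-0.006,-0.09,0,0,-0.006,-0.099,0,0,-0.006,-0.099,0.03,0,-0.006,-0.099,0.06,0,-0.006,-0.099,0.08,0])

```text
time: 49.2
tool_pos: [0.4875, -0.385, 0.1687]
tcp_rot: [-2.548, -1.835, 0.0]
wrist_force: [-0.6, -0.7, -4.4]
width: 0.637
grip_force: 122.1
```

Emit:
step_arm(series=[0,0,0,0,0,0,0,0,0,0,0,0,0,0,0,0,0,0,0,0,0,0,0,0,0,0,0,0])

```text
time: 50.08
tool_pos: [0.488, -0.3855, 0.1703]
tcp_rot: [-2.55, -1.835, -0.0]
wrist_force: [-0.7, 0.2, -4.0]
width: 0.63
grip_force: 122.1
```

```bash
python3 t.py
python3 - <<'E'
from h import *
p=viewer.read_camera("scene"); cv2.imwrite("pics/s5.png",p["image"][:,:,::-1])
E
```

```text
50.08 pos [ 0.488  -0.3855  0.1703] F [-0.75  0.18 -3.97] tool torque [ 0.0013 -0.0194 -0.0071] v 0.002 w 0.6300804825200264 122.08413306623697 [0.317 0.948 0.   ] [ 0.948 -0.317 -0.   ]
```

View pics/s5.png

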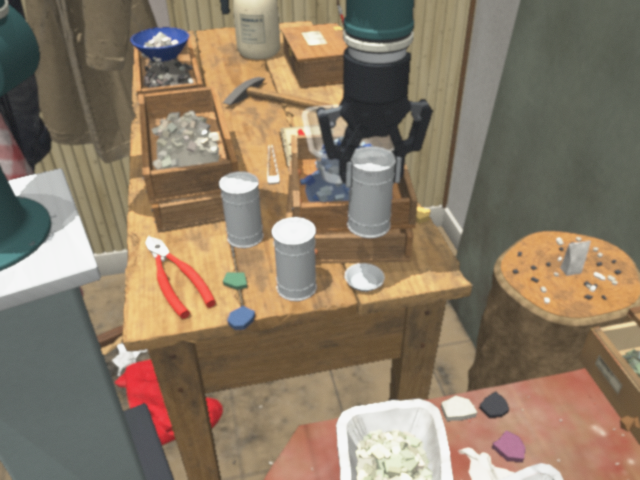

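The tin is held upright at (371,192), directly above the dish at (365,278). The other two stand upright at (240,210) and (295,258).

```bash
python3 -c "
from workcell import job
print(job.finish_job())"
```

```text
the job is handed in; nothing more can be done
None
```

I found the rattling tin (the one in the strip by the bench's right edge, far side of the dish), and it was held upright and still about 0.11 m above the dish when I handed the job in. The two silent tins are upright where they stood, nothing else has moved in the last picture, and the interface gave no verdict.

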